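Hold the condenser carrier level over the microscope stand

ROBOT

A 7-joint arm with a two-finger parallel gripper is mounted at the origin on the work surface. World frame = base frame: x ahead of the robot, y to its left, z up, the work surface at z = 0. Lengths are in m, angles in rad, forces in N, time in s.
With the tool pointing down it reaches from about 0.35 to 0.9 m from the base axis. Payload 19.9 kg.
Tool frame: the origin (TCP) lies at the very end of the fingers, on their centre line; the grasp point (between the pads) lies 19 mm behind it (ctrl.grip_depth is the distance from the TCP to the grasp point, in m); z points along the fingers, y is the line along which they close (so a half turn about z gives the same grasp; the last joint's range is limited). The gripper opens to 85 mm and grips with 20 to 120 N. Pads are 22 mm wide; open, the fingers measure 114 mm over their backs; the gripper's body (76 mm by 85 mm) begins 54 mm behind the grasp point. The pads swing forward as they close: fully open they stand 13 mm farther back than shut.
Start: joints at [1.153, 0.417, -0.01, 1.614, 0.005, 1.111, -0.053], TCP at [0.23, -0.581, 0.231] pointing down, gripper open.
Joint ranges: [-2.81, 2.81], [-0.39, 2.02], [-1.27, 1.25], [0.06, 2.57], [-1.19, 4.33], [0.19, 2], [-2.82, 2.82]. Speed limits (rad/s): [1.89, 1.89, 2.39, 2.39, 3.01, 3.01, 3.01].

INTERFACE

Orientations are given as a rotation vector (axis times angle).
In Python, from rig import ctrl gives the robot as it stands.
- The arm moves only by the shell command python3 -m handwheel 'ROWS' [FORCE]. ROWS is JSON, a list of rows, each a list of 7 numbers: the opening, from 0 (shut) to 1 (fully open), then the shift along the tool's x, y, z in m, then the turn, a rotation vector about the tool's x, y, z in rad. A call has 1 to 5 rows; each row is the pose to reach, as a shift and turn from the pose commanded when the call began, along the tool's axes at that moment; what a row does not reach only later rows make up. A row lasts 1/8 s, in which the tool goes at most 62.5 mm and 10.7 degrees, less where a joint would pass 70% of its speed; a pose out of reach is approached as far as the arm can. A call with a gripper value outside its range is refused whole. The fingers move at their own pace and stop on an object; FORCE is the grip in N (left out, the last holds). Time passes only in rows, so rows that repeat a pose let the fingers close. It gives the time, the measured TCP pose, the force, the opening and the grip force at its end, in the units of the state.
- ctrl.observe(): the state, without advancing time (a new reading comes with each control period).
- ctrl.read_camera(name): name is "scene" or "side" or "wrist"; returns the picture (420x560x3 uint8, red, green, blue); there is no depth.
- ctrl.get_calibration(name): a dict with "fx", "fy", "cx", "cy" (pixels), "R" (3x3) and "t" (3): a world point X has camera coordinates R X + t. Camera axes: x right, y down, z forward; pixel columns grow to the right and rows downward; lengths in m; the calibration is good to about 2 mm. A picture is of the moment at which its call begins: read the wrist's pose just before it. get_calibration takes no time and is no camera call; for the wrist camera it gives the pose at the moment of the call.
- ctrl.sign_off(): hands the job in; it is judged then, once.
The state is a dict: "time": time; "q": joint angles; "qvel": joint speeds; "joint_torque": joint torques, N m; "eef_pos": TCP position; "tcp_rot": TCP orientation; "force": force on the tool from outside, world axes, zero at the start; "torque": the same for the moment, N m; "opening": opening from 0.0 (shut) to 1.0 (fully open); "grasp_force": force on a finger pad.
Only numpy, scipy, OpenCV 4.12 (cv2) and the standard library are available. Lean on these libraries where they do the work, as an engineer would, in place of code of your own. Each camera call takes 0.05 s, during which the arm holds its last target. There are 200 camera calls.

TASK

The microscope's condenser carrier is parked under the bench riser: slide it out along the bench until it is completely clear of the riser, without knocking the riser, the stand or the things around. Then take it by the yellow balance mark, lift it, and hold it still and level above the microscope stand, hub bore over the steel pillar and lens over the lamp, with about 3 cm of clear air between the hub's underside and the pillar's top. Finish while still holding it there by the balance mark: do not lower it or let go.

Things in the scene. Friction and masses are not known exactly. Their poses are not given: they have to be found in the camera images.
- carrier: The condenser carrier, loose, about 0.6 kg, 229 mm long, flat on the bench: a heavy dark steel hub (48 mm across, 36 high, vertical 22 mm bore), a straight blue bar (18 mm wide, from 8 to 30 mm above the underside) and a black round lens boss (30 mm across, 34 high). Origin: on the hub axis at the underside; +x runs along the bar from hub to lens, z up. It balances 57 mm from the hub axis.
- carrier_balance (a point): The balance point: an 8 mm wide yellow band round the blue bar, 57 mm from the hub axis; this point is in the middle of the bar, 19 mm above the carrier's underside.
- carrier_lens (a point): Centre of the lens boss's glass top, 190 mm from the hub axis, 34 mm above the carrier's underside. At the start the hub and balance mark are hidden under the riser and only the last 70 to 110 mm at the lens end stick out, roughly square to the riser's front edge.
- riser: Fixed grey bench riser: board 240 mm deep (x) by 340 wide (y), its underside 85 and top 100 mm above the bench, on four 18 mm legs at x +-105, y +-155 mm. Origin: on the bench under the board's centre. The carrier sticks out at the front edge, x = -120 mm; straight out is -x. An analyser and a box on it, up to 195 mm above the bench, stand at least 90 mm back from that edge.
- stand: Fixed white microscope stand with its head taken off: foot 275 mm long, 130 mm wide and 45 mm high with a black focus knob on each side, a 75 mm high white block under the pillar. Origin: on the bench below the pillar's axis; +x runs from the pillar to the lamp, 190 mm away; the foot spans x = -30 to 245 mm.
- stand_pillar (a point): Centre of the top of the upright steel pillar (18 mm across), 130 mm above the bench. The hub bore belongs above it.
- stand_lamp (a point): Centre of the round lamp (black rim 60 mm across, pale glass) on the stand's foot, 55 mm above the bench. The lens belongs above it.
- stain: Bystander: amber bottle, 56 mm across, 130 mm high, origin at its underside. Leave alone.
- pot: Bystander: clear specimen pot with orange cap, 60 mm across, 70 mm high, origin at its underside. Leave alone.
- slidebox: Bystander: blue slide box 85 x 100 x 35 mm, origin at its underside. Leave alone.
- driver: Bystander: red-handled screwdriver 160 mm long, lying on the bench near the robot. Leave alone.
- dish: Bystander: clear closed dish, 90 mm across, 14 mm high, origin at its underside. Leave alone.

How it is judged:
By the outcome, as a careful person would: the job done as asked, in the order asked, and still so for the second after the job is handed in, while the arm keeps its last pose, push and grip.
It also fails if it takes over 58 s, if anything falls off the work surface, if the arm or the gripper's body presses on something with over 40 N, if the wrist force passes 120 N, or if a joint passes its speed limit or range.

## Working session

There is one attempt and no reset: what is moved stays moved. The work goes in short steps, Python scripts to look and compute and a shell command to move; the robot and the scene stay as the last step left them, time stands still between calls to the robot, and variables do not carry over. Pictures are saved under pics/ and viewed, at most 14 in all, crops included, and the job is handed in when it is done.

```bash
mkdir -p pics; cat > h.py <<'E'
import numpy as np,cv2
from scipy.spatial.transform import Rotation as Rn
from rig import ctrl
def cast(cal,u,v,z):
    R=np.array(cal["R"]);t=np.array(cal["t"]);c=-R.T@t
    d=R.T@np.array([(u-cal["cx"])/cal["fx"],(v-cal["cy"])/cal["fy"],1.])
    return c+d*(z-c[2])/d[2]
def proj(cal,X):
    p=np.array(cal["R"])@np.array(X)+np.array(cal["t"])
    return np.array([cal["fx"]*p[0]/p[2]+cal["cx"],cal["fy"]*p[1]/p[2]+cal["cy"]])
def snap(n,f):
    cal=ctrl.get_calibration(n);im=ctrl.read_camera(n);cv2.imwrite("pics/"+f,im[:,:,::-1]);return im,cal
def tool(dw):  # world shift -> tool shift
    return Rn.from_rotvec(ctrl.observe()["tcp_rot"]).inv().apply(dw)
E
python3 - <<'E'
from h import *
a,_=snap("scene","s0.png");b,_=snap("side","d0.png")
cv2.imwrite("pics/both0.png",cv2.resize(np.hstack([a,b])[:,:,::-1],(800,300)))
for n in("scene","side"):
    c=ctrl.get_calibration(n);R=np.array(c["R"]);print(n,-R.T@np.array(c["t"]),R[2],c["fx"])
o=ctrl.observe();print(o["time"],Rn.from_rotvec(o["tcp_rot"]).as_matrix().round(3))
E
```

```text
scene [1.03052486 0.53731564 1.28507161] [-0.34338137 -0.39003561 -0.85437782] 526.6851822585926
side [ 0.46396308 -0.81405928  0.74072089] [ 0.09076073  0.79080446 -0.60530224] 483.2283033762981
0.1 [[ 0.93   0.368 -0.   ]
 [ 0.368 -0.93   0.001]
 [-0.    -0.001 -1.   ]]
```

View pics/s0.png

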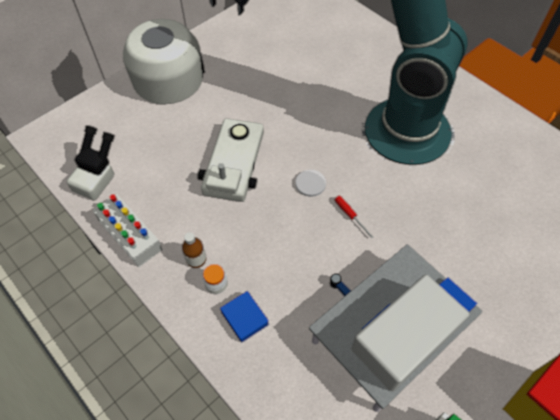

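View pics/d0.png

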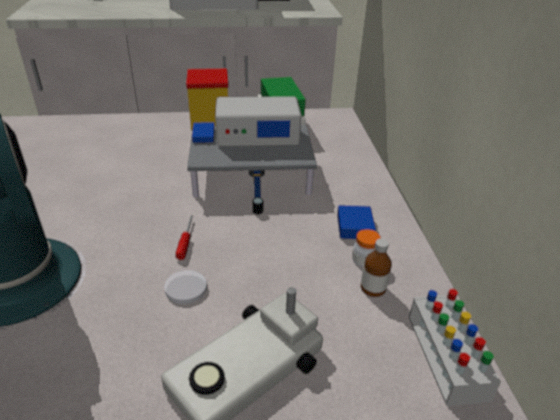

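The scene view shows the lens near (336,281) and the pillar top near (222,168). The lamp is near (239,131), and the riser's front edge runs from (312,328) to (407,246). In the side view the lens is near (258,205), the pillar near (291,291) and the lamp near (207,377).

```bash
python3 - <<'E'
from h import *
S=ctrl.get_calibration("scene");D=ctrl.get_calibration("side")
for n,c,u,v,z in [("lens",S,336,280,.034),("lens",D,258,206,.034),("pil",S,221.5,167,.13),("pil",D,291.5,291,.13),("lamp",S,239.5,131,.055),("lamp",D,207,377,.055),
 ("rL",S,312,328,.1),("rR",S,407,246,.1),("rL",D,315,165,.1),("rR",D,190,165,.1),
 ("dish",S,310,183,.014),("dish",D,186,288,.014),("pot",S,213,273,.07),("pot",D,368,239,.07),("sbox",S,244,314,.035),("stain",S,187,240,.13),("drv",S,345,208,.01),("drvtip",S,371,236,.005)]:
    print(n,cast(c,u,v,z).round(3))
a=cv2.imread("pics/s0.png");b=cv2.imread("pics/d0.png")
f=lambda im,y,x,h,w,k:cv2.resize(im[y:y+h,x:x+w],(w*k,h*k),interpolation=cv2.INTER_CUBIC)
g=np.zeros((600,800,3),np.uint8)
g[:300,:400]=f(a,255,300,60,80,5);g[:300,400:]=f(b,160,220,60,80,5);g[300:,:400]=f(a,110,190,100,133,3)[:300,:399].repeat(1,0) if 0 else cv2.resize(a[110:210,180:313],(400,300),interpolation=2);g[300:,400:]=cv2.resize(b[280:420,160:347],(400,300),interpolation=2)
cv2.imwrite("pics/z0.png",g)
E
```

```text
lens [0.548 0.217 0.034]
lens [0.543 0.186 0.034]
pil [ 0.573 -0.203  0.13 ]
pil [ 0.571 -0.214  0.13 ]
lamp [ 0.418 -0.319  0.055]
lamp [ 0.418 -0.325  0.055]
rL [0.701 0.281 0.1  ]
rR [0.374 0.29  0.1  ]
rL [0.699 0.267 0.1  ]
rR [0.374 0.29  0.1  ]
dish [ 0.374 -0.056  0.014]
dish [ 0.371 -0.073  0.014]
pot [0.776 0.002 0.07 ]
pot [ 0.772 -0.009  0.07 ]
sbox [0.783 0.126 0.035]
stain [ 0.78  -0.086  0.13 ]
drv [0.359 0.072 0.01 ]
drvtip [0.37  0.182 0.005]
```

View pics/z0.png

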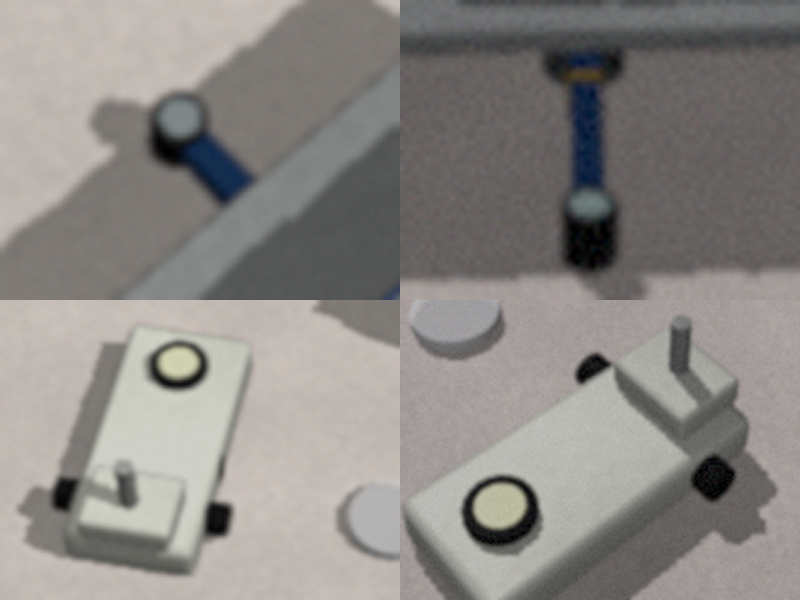

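The crops give refined pixels. In the scene view the lens top is (336.2,278.4), the pillar top (221.2,164.6) and the lamp (239.2,131.3). In the side view the lens is (258,201), the yellow mark (257.2,174.8), the pillar (291.4,289.8) and the lamp (206.3,376.6).

```bash
python3 - <<'E'
from h import *
S=ctrl.get_calibration("scene");D=ctrl.get_calibration("side")
for n,c,u,v,z in [("lens",S,336.2,278.4,.034),("lens",D,258,201,.034),("mark",D,257.2,174.8,.03),("bar@edge",S,347,291,.03),("pil",S,221.2,164.6,.13),("pil",D,291.4,289.8,.13),("lamp",S,239.2,131.3,.055),("lamp",D,206.3,376.6,.055)]:
    print(n,cast(c,u,v,z).round(4))
a=cast(S,221.2,164.6,.13)+cast(D,291.4,289.8,.13);b=cast(S,239.2,131.3,.055)+cast(D,206.3,376.6,.055)
d=(b-a)/2;print(np.hypot(d[0],d[1]),np.degrees(np.arctan2(d[1],d[0])))
E
```

```text
lens [0.5439 0.2142 0.034 ]
lens [0.5447 0.2086 0.034 ]
mark [0.553  0.3434 0.03  ]
bar@edge [0.5473 0.2564 0.03  ]
pil [ 0.5689 -0.2098  0.13  ]
pil [ 0.571 -0.211  0.13 ]
lamp [ 0.4195 -0.3183  0.055 ]
lamp [ 0.4172 -0.3244  0.055 ]
0.18788982609493218 -143.79055197333383
```

```bash
python3 -m handwheel '[[1,0.041,-0.044,0,0,0,-0.18],[1,0.082,-0.088,0,0,0,-0.36],[1,0.123,-0.132,0,0,0,-0.54],[1,0.164,-0.176,0,0,0,-0.72],[1,0.205,-0.22,0,0,0,-0.9]]'
cat >> h.py <<'E'
def to(p,yaw):  # needed tool shift and turn for TCP p, tool pointing down with tool y at world angle yaw (mod half turn)
    o=ctrl.observe();R=Rn.from_rotvec(o["tcp_rot"]);y=R.as_matrix()[:,1]
    yd=np.array([np.cos(yaw),np.sin(yaw),0])
    if yd@y<0: yd=-yd
    zd=np.array([0,0,-1.]);T=Rn.from_matrix(np.c_[np.cross(yd,zd),yd,zd])
    print("t",round(o["time"],2),"tcp",np.round(o["eef_pos"],4),"F",np.round(o["force"],1),"open",round(o["opening"],3),"shift",R.inv().apply(np.array(p)-o["eef_pos"]).round(4),"turn",(R.inv()*T).as_rotvec().round(4))
E
python3 -c "
from h import *
to([.544,.211,.2],np.radians(-4)); print(ctrl.observe()['q'])"
```

```text
time: 0.72
eef_pos: [0.3399, -0.2992, 0.2312]
tcp_rot: [2.517, 1.879, -0.0]
force: [0.6, 0.0, -0.1]
opening: 1.003
grasp_force: 0.0
t 0.72 tcp [ 0.3399 -0.2992  0.2312] F [ 0.6  0.  -0.1] open 1.003 shift [0.5472 0.0507 0.0311] turn [-2.000e-04  2.000e-04 -2.184e-01]
[ 0.93974037  0.11828637 -0.30629639  2.01389777  0.04218518  1.01532045
  0.32502496]
```

```bash
python3 -m handwheel '[[1,0.058,0.005,0,0,0,-0.05],[1,0.116,0.011,0,0,0,-0.1],[1,0.174,0.016,0,0,0,-0.15],[1,0.232,0.021,0,0,0,-0.2],[1,0.29,0.027,0,0,0,-0.218]]'
python3 -c "
from h import *
to([.544,.211,.2],np.radians(-4))"
```

```text
time: 1.35
eef_pos: [0.4498, -0.0297, 0.2314]
tcp_rot: [2.303, 2.136, -0.0]
force: [0.0, -1.5, -0.7]
opening: 1.002
grasp_force: 0.0
t 1.35 tcp [ 0.4498 -0.0297  0.2314] F [ 0.  -1.5 -0.7] open 1.002 shift [0.2471 0.0758 0.0313] turn [ 0.0002  0.0002 -0.0054]
```

```bash
python3 -m handwheel '[[1,0.055,0.017,0.007,0,0,-0.005],[1,0.11,0.034,0.014,0,0,-0.005],[1,0.165,0.05,0.021,0,0,-0.005],[1,0.22,0.067,0.028,0,0,-0.005],[1,0.247,0.076,0.031,0,0,-0.005]]'
python3 -c "
from h import *
to([.544,.211,.2],np.radians(-4));im,c=snap('wrist','w0.png')
S=ctrl.get_calibration('wrist');R=np.array(S['R']);print(-R.T@np.array(S['t']),R[2],proj(S,[.544,.211,.034]))"
```

```text
time: 1.98
eef_pos: [0.5439, 0.2122, 0.1995]
tcp_rot: [-2.295, -2.143, 0.0]
force: [-0.6, -0.3, -0.2]
opening: 1.002
grasp_force: 0.0
t 1.98 tcp [0.5439 0.2122 0.1995] F [-0.6 -0.3 -0.2] open 1.002 shift [-0.0012  0.0001 -0.0005] turn [-0.0014 -0.0009  0.0013]
[0.54963661 0.28079903 0.34141939] [-0.01923615 -0.26178723 -0.96493389] [283.15391136 195.69560629]
```

View pics/w0.png

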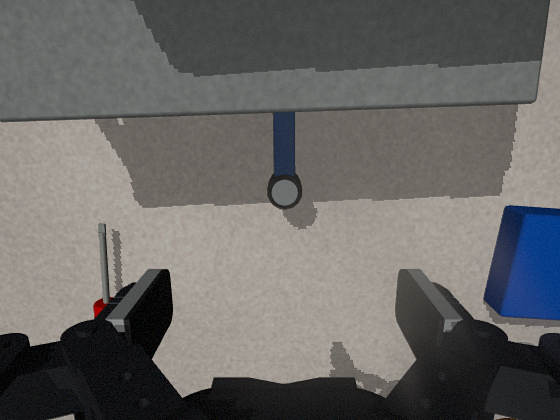

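The wrist view shows the lens glass at (285,190) and the bar centreline at (284,115). The riser's front edge runs from (0,121) to (537,103).

```bash
python3 -c "
from h import *
S=ctrl.get_calibration('wrist')
L=cast(S,285,190,.034);B=cast(S,284.5,118,.03);print(L,B,cast(S,0,121,.085),cast(S,537,103,.085));d=L-B;print(np.degrees(np.arctan2(d[1],d[0])))
to([L[0],L[1],.006],np.radians(-4))"
```

```text
[0.54586733 0.21576521 0.034     ] [0.54931393 0.27399766 0.03      ] [0.36036649 0.28590294 0.085     ] [0.7152023 0.273672  0.085    ]
-93.38720613931537
t 2.02 tcp [0.5442 0.2144 0.1993] F [-4.4  0.9 -0.9] open 0.999 shift [0.001  0.0019 0.1933] turn [-0.0015 -0.0021  0.0028]
```

```bash
python3 -m handwheel '[[1,-0.001,0.002,0.045,0,0,0],[1,-0.003,0.002,0.09,0,0,0],[1,-0.003,0.002,0.135,0,0,0],[1,-0.003,0.002,0.175,0,0,0],[1,-0.003,0.002,0.193,0,0,0]]' 30
python3 -m handwheel '[[0.3,0,0,0,0,0,0],[0.2,0,0,0,0,0,0],[0.1,0,0,0,0,0,0],[0.1,0,0,0,0,0,0],[0.1,0,0,0,0,0,0]]' 30
python3 -c "
from h import *
to([.544,.211,.006],np.radians(-3.4))"
```

```text
time: 2.65
eef_pos: [0.5448, 0.2055, 0.0053]
tcp_rot: [-2.298, -2.14, 0.004]
force: [0.5, -0.4, 0.3]
opening: 0.999
grasp_force: 0.0
time: 3.28
eef_pos: [0.5464, 0.2062, 0.0086]
tcp_rot: [2.298, 2.14, 0.002]
force: [-2.8, -1.6, 10.5]
opening: 0.343
grasp_force: 28.8
t 3.27 tcp [0.5464 0.2062 0.0086] F [-2.8 -1.6 10.5] open 0.343 shift [ 0.0046 -0.0028  0.0026] turn [ 0.0016 -0.0004 -0.0118]
```

```bash
python3 -m handwheel '[[0.6,0,0,0,0,0,0],[0.6,0.003,-0.001,-0.005,0,0,0],[0.6,0.007,-0.001,-0.006,0,0,0],[0.1,0.007,-0.001,-0.006,0,0,0],[0.1,0.007,-0.001,-0.006,0,0,0]]' 30
python3 -m handwheel '[[0.1,0,0,0,0,0,0],[0.1,0,0,0,0,0,0]]' 30
python3 -c "
from h import *
to([.544,.211,.006],np.radians(-3.4))"
```

```text
time: 3.9
eef_pos: [0.5454, 0.2134, 0.0136]
tcp_rot: [-2.299, -2.141, -0.001]
force: [-1.2, 1.9, 6.1]
opening: 0.341
grasp_force: 29.1
time: 4.15
eef_pos: [0.5454, 0.2134, 0.0136]
tcp_rot: [-2.299, -2.141, -0.001]
force: [-1.3, 1.1, 6.6]
opening: 0.336
grasp_force: 29.2
t 4.15 tcp [0.5454 0.2134 0.0136] F [-1.3  1.1  6.6] open 0.336 shift [-0.0025 -0.0013  0.0076] turn [ 0.0003 -0.0005 -0.0114]
```

```bash
python3 -m handwheel '[[0.1,-0.008,0,-0.001,0,0,0],[0.1,-0.024,0,-0.001,0,0,0],[0.1,-0.044,0,-0.001,0,0,0],[0.1,-0.064,0,-0.001,0,0,0],[0.1,-0.084,0,-0.001,0,0,0]]' 30
python3 -c "
from h import *
to([.544,.211,.0136],np.radians(-3.4))
im,c=snap('side','d1.png');im,c=snap('wrist','w1.png')"
```

```text
time: 4.78
eef_pos: [0.5392, 0.1274, 0.0143]
tcp_rot: [2.3, 2.14, -0.0]
force: [0.5, 1.8, -2.8]
opening: 0.339
grasp_force: 29.8
t 4.78 tcp [0.5392 0.1274 0.0143] F [ 0.5  1.8 -2.8] open 0.339 shift [ 0.0837 -0.0012  0.0006] turn [-0.0001  0.0002 -0.0123]
```

View pics/w1.png

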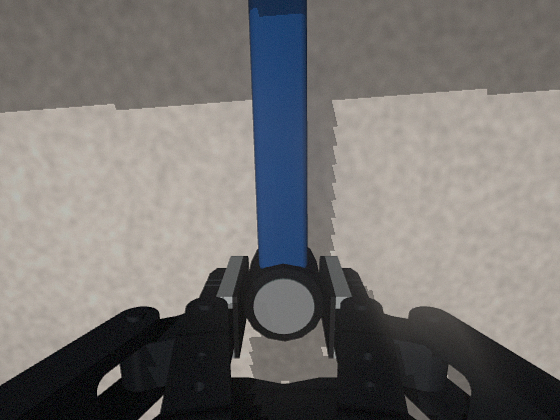

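The carrier follows squarely, with the lens held between the pads at (284,306), so I'll drag on.

```bash
python3 -m handwheel '[[0.1,-0.015,0,0.001,0,0,0],[0.1,-0.035,0,0.001,0,0,0],[0.1,-0.06,0,0.001,0,0,0],[0.1,-0.085,0,0.001,0,0,0],[0.1,-0.105,0,0.001,0,0,0]]' 30
python3 -m handwheel '[[0.1,0,0,0,0,0,0],[0.8,0,0,0,0,0,0],[1,0,0,0,0,0,0],[1,0,0,-0.03,0,0,0],[1,0,0,-0.09,0,0,0]]' 30
python3 -c "
from h import *
to([.544,.211,.0136],np.radians(-3.4))
im,c=snap('side','d1.png');a,c=snap('scene','s1.png');w,c=snap('wrist','w2.png')
o=np.hstack([cv2.resize(w[:,:,::-1],(400,300)),cv2.resize(im[140:350,120:400,::-1],(400,300))])
cv2.imwrite('pics/b2.png',o)
for n,p in (('w',w),('d',im),('s',a)):
    h=cv2.cvtColor(p,cv2.COLOR_RGB2HSV);m=cv2.inRange(h,(20,110,90),(38,255,255))
    k,l,st,ce=cv2.connectedComponentsWithStats(m)
    print(n,[(ce[i].round(1).tolist(),st[i].tolist()) for i in range(1,k) if st[i,4]>8])
"
```

```text
time: 5.5
eef_pos: [0.5321, 0.0239, 0.0136]
tcp_rot: [2.298, 2.142, 0.002]
force: [0.7, 5.8, 2.0]
opening: 0.336
grasp_force: 30.3
time: 6.12
eef_pos: [0.5306, 0.0249, 0.1028]
tcp_rot: [-2.295, -2.14, 0.004]
force: [1.7, -0.6, 0.2]
opening: 1.003
grasp_force: 0.0
t 6.12 tcp [0.5306 0.0249 0.1028] F [ 1.7 -0.6  0.2] open 1.003 shift [0.1866 0.0007 0.0893] turn [-0.004  -0.0005 -0.0106]
w []
d [([201.8, 104.7], [188, 88, 32, 40, 882]), ([464.8, 317.3], [460, 312, 11, 12, 107]), ([449.6, 331.5], [445, 326, 11, 13, 107])]
s [([124.5, 210.8], [121, 208, 7, 7, 39]), ([118.0, 226.5], [115, 223, 7, 8, 41]), ([320.3, 263.2], [318, 261, 6, 6, 15]), ([522.7, 384.9], [513, 374, 20, 23, 27]), ([526.3, 399.6], [525, 397, 4, 6, 9]), ([508.6, 409.3], [503, 398, 12, 22, 29]), ([514.0, 409.2], [512, 405, 5, 10, 18]), ([525.9, 406.4], [525, 404, 3, 6, 10]), ([522.2, 408.8], [520, 406, 5, 6, 13]), ([532.3, 408.0], [530, 406, 5, 6, 12]), ([527.7, 416.0], [526, 413, 5, 7, 11])]
```

View pics/b2.png

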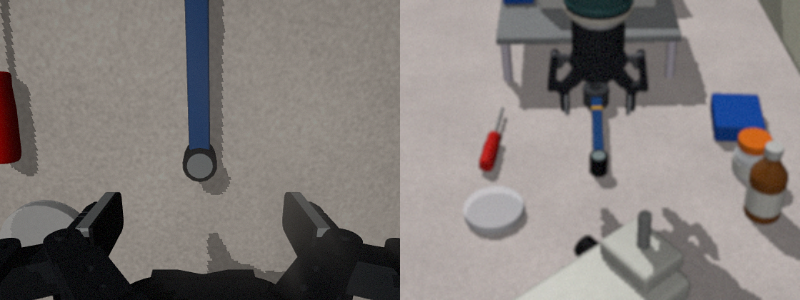

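The wrist view shows the lens at about (279,231), and the side view shows the carrier clear of the riser. Next I move over the mark, higher up.

```bash
python3 -m handwheel '[[1,0.03,0,-0.03,0,0,0],[1,0.06,0,-0.06,0,0,0],[1,0.085,0,-0.09,0,0,0],[1,0.1,0,-0.097,0,0,0],[1,0.1,0,-0.097,0,0,0]]' 30
python3 -c "
from h import *
S=ctrl.get_calibration('scene');print(cast(S,320.3,263.2,.03))
w,c=snap('wrist','w3.png');cv2.imwrite('pics/w3.png',w[:,:,::-1])
h=cv2.cvtColor(w,cv2.COLOR_RGB2HSV);m=cv2.inRange(h,(18,110,90),(38,255,255))
k,l,st,ce=cv2.connectedComponentsWithStats(m)
for i in range(1,k):
  if st[i,4]>20: print(ce[i],st[i],cast(c,*ce[i],.03))
b=cv2.inRange(h,(100,110,40),(125,255,255))
P=[]
for v in range(100,300,10):
  u=np.flatnonzero(b[v,200:360])
  if len(u)>10: P.append(cast(c,200+(u[0]+u[-1])/2,v,.03))
P=np.array(P);print(P[0],P[-1],np.degrees(np.arctan2(*(P[-1]-P[0])[[1,0]])))
q=np.polyfit(P[:,1],P[:,0],1);print(q)
to([.54,.16,.0136],np.radians(-3.4))
"
```

```text
time: 6.9
eef_pos: [0.5387, 0.125, 0.1997]
tcp_rot: [-2.297, -2.143, 0.0]
force: [-0.2, -1.0, -0.1]
opening: 1.001
grasp_force: 0.0
[0.5418286  0.15422708 0.03      ]
[281.99561404 156.53947368] [271 152  23  10 228] [0.5398952  0.15343917 0.03      ]
[0.54100634 0.17491887 0.03      ] [0.53340537 0.04203906 0.03      ] -93.27385461882376
[0.05312358 0.53152734]
t 6.95 tcp [0.5385 0.1239 0.1991] F [ 0.4 -0.6 -0.4] open 0.998 shift [ 0.0363 -0.0008  0.1855] turn [-0.0015  0.0005 -0.0112]
```

View pics/w3.png

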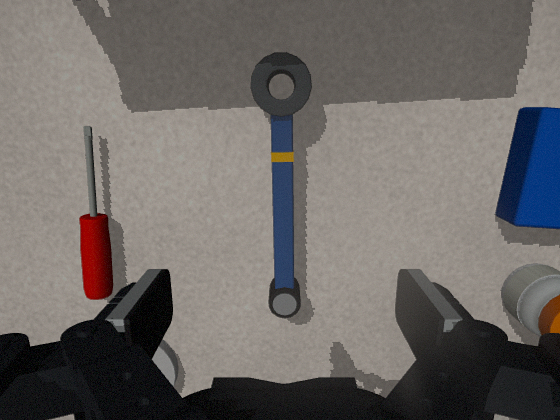

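The mark is at (282,157), which is (0.540, 0.1535) in the world, with the bar at -93.3° and the hub (281,85) clear of the riser.

```bash
python3 -m handwheel '[[1,0.015,0,0.03,0,0,-0.011],[1,0.03,0,0.07,0,0,-0.011],[1,0.03,0,0.115,0,0,-0.011],[1,0.03,0,0.155,0,0,-0.011],[1,0.03,0,0.175,0,0,-0.011]]' 60
python3 -c "
from h import *
to([.540,.1537,.004],np.radians(-3.3))"
```

```text
time: 7.58
eef_pos: [0.5397, 0.1528, 0.0224]
tcp_rot: [-2.286, -2.152, 0.006]
force: [0.2, 0.0, 1.3]
opening: 1.001
grasp_force: 0.0
t 7.58 tcp [0.5397 0.1528 0.0224] F [0.2 0.  1.3] open 1.001 shift [0.001  0.0003 0.0184] turn [-0.0039  0.0013 -0.0031]
```

```bash
python3 -m handwheel '[[1,0.001,0,0.01,0,0,0],[1,0.001,0,0.018,0,0,0],[0.3,0.001,0,0.018,0,0,0],[0.05,0.001,0,0.018,0,0,0],[0.05,0.001,0,0.018,0,0,0]]' 60
python3 -m handwheel '[[0.05,0,0,0,0,0,0],[0.05,0,0,0,0,0,0],[0.05,0,0,0,0,0,0]]' 60
python3 -c "
from h import *
to([.540,.1537,.004],np.radians(-3.3))
w,c=snap('wrist','w4.png')"
```

```text
time: 8.2
eef_pos: [0.5415, 0.1552, 0.0078]
tcp_rot: [2.287, 2.153, 0.001]
force: [-0.2, 0.1, 0.0]
opening: 0.379
grasp_force: 0.0
time: 8.57
eef_pos: [0.5413, 0.1552, 0.0078]
tcp_rot: [2.287, 2.154, 0.0]
force: [-2.6, -0.8, 8.4]
opening: 0.194
grasp_force: 59.5
t 8.57 tcp [0.5413 0.1552 0.0078] F [-2.6 -0.8  8.4] open 0.194 shift [-0.0016 -0.0012  0.0038] turn [ 0.0003  0.0001 -0.0023]
```

View pics/w4.png

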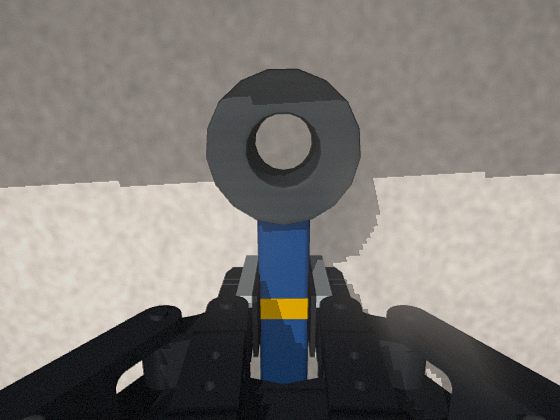

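The grip is good: the yellow mark (284,309) sits centred between the pads and the hub bore is at (283,143). Lift.

```bash
python3 -c "
from h import *
c=ctrl.get_calibration('wrist');h=cast(c,283,143,.036);print(h,cast(c,284,309,.03));o=ctrl.observe();print(Rn.from_rotvec(o['tcp_rot']).inv().apply(h-o['eef_pos']))"
python3 -m handwheel '[[0.05,0,0,-0.015,0,0,0],[0.05,0,0,-0.045,0,0,0],[0.05,0,0,-0.09,0,0,0],[0.05,0,0,-0.14,0,0,0],[0.05,0,0,-0.18,0,0,0]]' 60
python3 -c "
from h import *
c=ctrl.get_calibration('wrist');to([.5235,-.244,.188],np.radians(-53.8))
w,c=snap('wrist','w5.png');cv2.imwrite('pics/x5.png',np.hstack([cv2.resize(w[:,:,::-1],(400,300)),cv2.resize(cv2.imread('pics/w4.png'),(400,300))]))"
```

```text
[0.54519743 0.21200904 0.036     ] [0.54199724 0.15312353 0.03      ]
[ 0.05693433  0.00051164 -0.02819839]
time: 9.25
eef_pos: [0.5409, 0.1552, 0.1898]
tcp_rot: [2.286, 2.154, 0.001]
force: [1.3, -0.6, -7.1]
opening: 0.194
grasp_force: 60.2
t 9.25 tcp [0.5409 0.1552 0.1898] F [ 1.3 -0.6 -7.1] open 0.194 shift [-0.3995  0.0064  0.0017] turn [ 4.000e-04 -4.000e-04  8.794e-01]
```

```bash
python3 -m handwheel '[[0.05,-0.02,0,-0.005,0,0,0.08],[0.05,-0.06,0.001,-0.01,0,0,0.18],[0.05,-0.1,0.002,-0.02,0,0,0.28],[0.05,-0.14,0.003,-0.02,0,0,0.38],[0.05,-0.18,0.003,-0.02,0,0,0.46]]' 60
python3 -c "
from h import *
to([.5235,-.244,.208],np.radians(-53.8))"
```

```text
time: 9.93
eef_pos: [0.5324, -0.0268, 0.2068]
tcp_rot: [-2.721, -1.568, 0.002]
force: [0.0, 0.3, -7.7]
opening: 0.199
grasp_force: 60.1
t 9.93 tcp [ 0.5324 -0.0268  0.2068] F [ 0.   0.3 -7.7] open 0.199 shift [-0.1924  0.1012 -0.0012] turn [-0.0009  0.0009  0.4138]
```

```bash
python3 -m handwheel '[[0.05,-0.04,0.02,0,0,0,0.1],[0.05,-0.085,0.045,0,0,0,0.2],[0.05,-0.13,0.07,0,0,0,0.3],[0.05,-0.17,0.09,0,0,0,0.38],[0.05,-0.192,0.101,0,0,0,0.414]]' 60
python3 -m handwheel '[[0.05,0,0,0.015,0,0,0],[0.05,0,0,0.025,0,0,0],[0.05,0,0,0.025,0,0,0]]' 60
python3 -c "
from h import *
to([.5235,-.244,.168],np.radians(-53.8))
w,_=snap('wrist','w6.png');a,_=snap('scene','s6.png');d,_=snap('side','d6.png')
g=np.zeros((600,800,3),np.uint8)
g[:300,:400]=cv2.resize(w,(400,300));g[:300,400:]=cv2.resize(a[90:210,160:320],(400,300),interpolation=2)
g[300:,:400]=cv2.resize(d[210:420,130:410],(400,300),interpolation=2)
cv2.imwrite('pics/x6.png',g[:,:,::-1])"
```

```text
time: 10.55
eef_pos: [0.524, -0.2444, 0.2065]
tcp_rot: [-2.986, -0.974, 0.003]
force: [-0.0, -0.3, -7.0]
opening: 0.196
grasp_force: 60.1
time: 10.92
eef_pos: [0.5252, -0.2402, 0.1812]
tcp_rot: [-2.981, -0.985, 0.002]
force: [0.1, 0.3, -7.1]
opening: 0.196
grasp_force: 60.0
t 10.93 tcp [ 0.5252 -0.2402  0.1812] F [ 0.1  0.3 -7.1] open 0.196 shift [-0.0037  0.002   0.0132] turn [-0.0021  0.0006  0.0066]
```

View pics/x6.png

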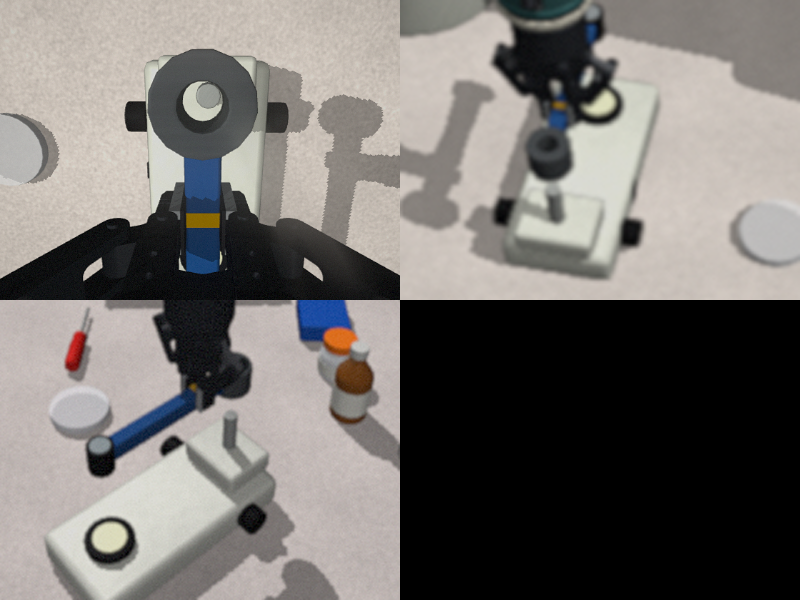

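The wrist view shows the pillar top through the bore at about (291,133) full-scale, with the knobs at (192,162) and (388,164). The hub sits over the pillar to within a few mm, so I'll refine numerically.

```bash
python3 -c "
from h import *
w=cv2.imread('pics/w6.png')[:,:,::-1].copy();c=ctrl.get_calibration('wrist');o=ctrl.observe();R=Rn.from_rotvec(o['tcp_rot']);print(R.as_matrix().round(4).tolist())
crop=cv2.resize(w[95:180,235:330],None,fx=8,fy=8,interpolation=2);cv2.imwrite('pics/x7.png',cv2.cvtColor(crop,cv2.COLOR_RGB2BGR))
p=cast(c,291,133,.13);print('pillar',p)
hsv=cv2.cvtColor(w,cv2.COLOR_RGB2HSV)
m=cv2.inRange(hsv[:,:,2],0,50);k,l,st,ce=cv2.connectedComponentsWithStats(m)
for i in range(1,k):
  if 150<st[i,4]<5000: print('blk',ce[i].round(1),st[i])
for n,f in(('scene','s0.png'),('side','d0.png')):
  C=ctrl.get_calibration(n);im=cv2.cvtColor(cv2.imread('pics/'+f),cv2.COLOR_BGR2HSV)
  y=cv2.inRange(im,(20,35,150),(40,110,255));k,l,st,ce=cv2.connectedComponentsWithStats(y)
  for i in range(1,k):
    if st[i,4]>60: print(n,ce[i].round(1),st[i][4],cast(C,*ce[i],.056).round(4))
"
```

```text
[[0.8034, 0.5954, 0.0003], [0.5954, -0.8034, 0.0], [0.0003, 0.0002, -1.0]]
pillar [ 0.57294807 -0.21135416  0.13      ]
blk [266.3 163.8] [246 116  57  71 987]
blk [190.3 162.5] [ 175  142   31   42 1166]
blk [386.3 157. ] [373 144  30  37 669]
scene [238.9 130.4] 102 [ 0.4182 -0.321   0.056 ]
side [208.1 375.5] 277 [ 0.4203 -0.3234  0.056 ]
```

View pics/x7.png

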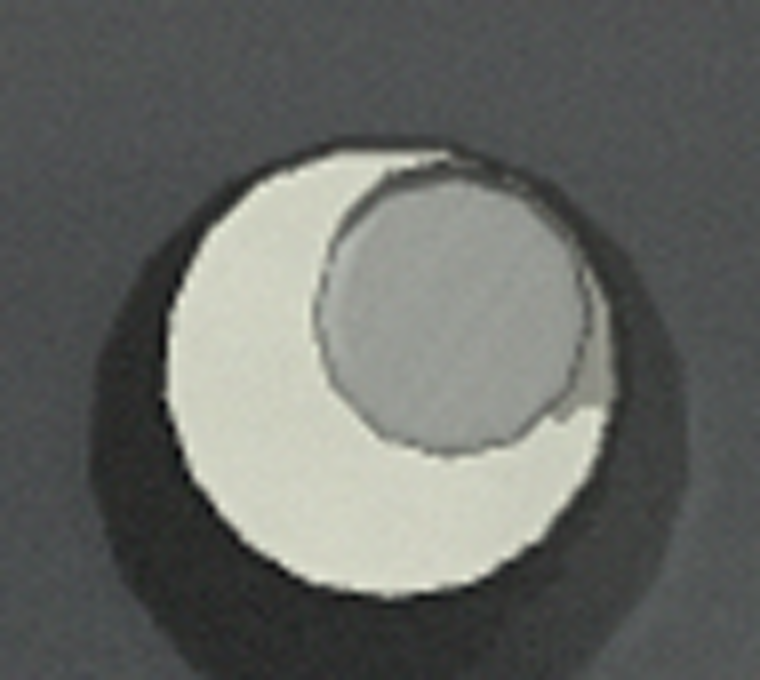

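The crop shows the pillar top at (291.6,134.6) and the bore's lower rim at (283.8,141.5) in full-image pixels.

```bash
python3 -c "
from h import *
c=ctrl.get_calibration('wrist');o=ctrl.observe()
R=Rn.from_rotvec(o['tcp_rot']);zu=o['eef_pos'][2]-.0078
p=cast(c,291.6,134.6,.13);h=cast(c,283.75,141.5,zu);print('pillar',p,'hub',h,'und',zu,'diff',p-h)
l=cast(c,190.5,163,.03);r=cast(c,388,162.5,.03);d=r-l;print('stand x ang',np.degrees(np.arctan2(d[1],d[0]))-90, 'toolx',np.degrees(np.arctan2(*R.as_matrix()[[1,0],0])), (l+r)/2)
m=h;q=o['eef_pos'];print('carrier ang',np.degrees(np.arctan2(q[1]-h[1],q[0]-h[0])),np.hypot(*(q-h)[:2]))
lamp=np.array([.419,-.3222]);
for P in(p,(p+np.array([.57,-.2104,.13]))/2): e=lamp-P[:2];print(np.degrees(np.arctan2(e[1],e[0])),np.hypot(*e))
to(np.r_[q[:2]+(p-h)[:2],.168],np.radians(-53.8))"
```

```text
pillar [ 0.57249053 -0.21207881  0.13      ] hub [ 0.57034504 -0.20868986  0.17481456] und 0.1748145617224044 diff [ 0.00214549 -0.00338896 -0.04481456]
stand x ang -143.3038386835563 toolx 36.540863751815465 [ 0.54991161 -0.22921068  0.03      ]
carrier ang -143.99568775349266 0.05487029240568933
-144.34259833657995 0.18890743504432062
-143.91439133185892 0.18839021794414634
t 11.07 tcp [ 0.526  -0.2409  0.1826] F [ 0.2 -0.5 -7.8] open 0.19 shift [-0.0003  0.004   0.0146] turn [ 0.0002 -0.0003  0.0059]
```

```bash
python3 -m handwheel '[[0.05,0,0.002,0.005,0,0,0.005],[0.05,0,0.004,0.011,0,0,0.005],[0.05,0,0.004,0.013,0,0,0.005],[0.05,0,0.004,0.013,0,0,0.005],[0.05,0,0.004,0.013,0,0,0.005]]' 60
python3 -c "
from h import *
to([.528,-.244,.168],np.radians(-53.8))
w,_=snap('wrist','w8.png');d,_=snap('side','d8.png');a,_=snap('scene','s8.png')
g=np.zeros((600,800,3),np.uint8)
g[:300,:400]=cv2.resize(w[80:200,205:365],(400,300),interpolation=2);g[:300,400:]=cv2.resize(a[90:210,160:320],(400,300),interpolation=2)
g[300:,:400]=cv2.resize(d[210:420,130:410],(400,300),interpolation=2);g[300:,400:]=cv2.resize(w,(400,300))
cv2.imwrite('pics/x8.png',g[:,:,::-1])"
```

```text
time: 11.7
eef_pos: [0.5281, -0.2447, 0.1694]
tcp_rot: [-2.986, -0.976, -0.0]
force: [0.5, 0.6, -6.5]
opening: 0.198
grasp_force: 60.1
t 11.7 tcp [ 0.5281 -0.2447  0.1694] F [ 0.5  0.6 -6.5] open 0.198 shift [ 0.0003 -0.0006  0.0014] turn [ 0.     -0.0001  0.    ]
```

View pics/x8.png

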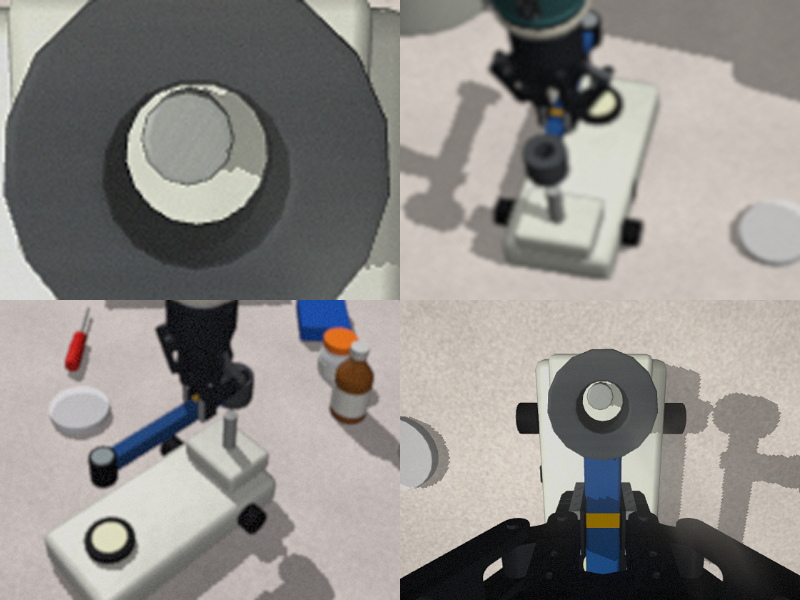

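The pillar top is now at (280.2,134.8) and the bore's lower rim at (283.8,141.6). The lens top in the side view is about (201.4,310.8).

```bash
python3 -c "
from h import *
c=ctrl.get_calibration('wrist');D=ctrl.get_calibration('side');o=ctrl.observe();zu=o['eef_pos'][2]-.0078
p=cast(c,280.2,134.8,.13);h=cast(c,283.8,141.6,zu);print('pillar',p,'hub',h,'und',zu,'diff',p-h)
q=o['eef_pos'];x=-Rn.from_rotvec(o['tcp_rot']).as_matrix()[:,0];L=h+.19*x;L[2]=zu+.034
print('lens pred',L,proj(D,L),'side cast',cast(D,201.4,310.8,zu+.034),'lamp .419 -.3222')
print('tool shift',tool(np.r_[(p-h)[:2],0]))"
```

```text
pillar [ 0.57204793 -0.21107083  0.13      ] hub [ 0.5726371  -0.21275233  0.16160156] und 0.16160155910397625 diff [-0.00058918  0.0016815  -0.03160156]
lens pred [ 0.41932154 -0.32497683  0.19560156] [201.60817662 319.1833866 ] side cast [ 0.41878005 -0.30835843  0.19560156] lamp .419 -.3222
tool shift [ 5.17765987e-04 -1.70484174e-03 -1.69327798e-07]
```

The lens prediction in the side view is about 8 px off, which could be a tilt of the carrier. I'll check it before handing in.

```bash
python3 -c "
from h import *
c=ctrl.get_calibration('wrist');D=ctrl.get_calibration('side');S=ctrl.get_calibration('scene');o=ctrl.observe();zu=o['eef_pos'][2]-.0078
h=np.array([.5726,-.2128,zu]);x=-Rn.from_rotvec(o['tcp_rot']).as_matrix()[:,0];U=np.array([0,0,1.])
print('fx',c['fx'],'camz',(-np.array(c['R']).T@c['t'])[2])
d=cv2.imread('pics/d8.png');a=cv2.imread('pics/s8.png')
g1=cv2.resize(d[250:350,180:313],(800,600),interpolation=2);g2=None
for k,P in dict(hubtop=h+.036*U,hubbot=h,lenstop=h+.19*x+.034*U,lensbot=h+.19*x,mark=h+.057*x+.03*U,bar1=h+.17*x+.03*U).items():
  u=proj(D,P);print(k,'side',u.round(1),'scene',proj(S,P).round(1),'wrist',proj(c,P).round(1))
  cv2.circle(g1,tuple(((u-[180,250])*6+3).astype(int)),4,(0,0,255),-1)
cv2.imwrite('pics/x9.png',g1)
"
```

```text
fx 375.32644464437595 camz 0.3114348097265592
hubtop side [294.2 261.9] scene [216.8 149.2] wrist [283.9 152. ]
hubbot side [293.2 277.5] scene [218.2 157.6] wrist [283.8 141.7]
lenstop side [201.6 319.2] scene [234.2  97.1] wrist [283.8 585.4]
lensbot side [203.2 334.4] scene [235.1 105.5] wrist [283.8 506.4]
mark side [268.9 280. ] scene [222.4 134.1] wrist [283.8 310.7]
bar1 side [212.7 314.3] scene [232.6 103.3] wrist [283.8 542.1]
```

View pics/x9.png

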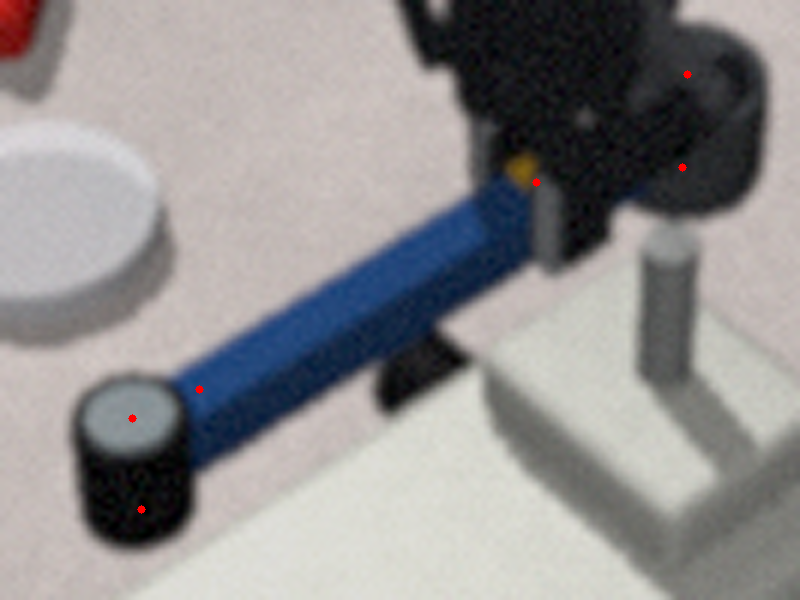

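The predicted points land on the real ones: the lens glass is at (132,415) in the crop against a prediction of (132,418). So the carrier is level, and my earlier pixel estimate was wrong. I'll make a last 2 mm correction, settle and hand in.

```bash
python3 -m handwheel '[[0.05,0,-0.001,0.001,0,0,0],[0.05,0,-0.001,0.001,0,0,0],[0.05,0,-0.001,0.001,0,0,0],[0.05,0,-0.001,0.001,0,0,0]]' 60
python3 -m handwheel '[[0.05,0,0,0,0,0,0],[0.05,0,0,0,0,0,0],[0.05,0,0,0,0,0,0],[0.05,0,0,0,0,0,0]]' 60
python3 -c "
from h import *
to([.5275,-.243,.168],np.radians(-53.8));print(np.abs(ctrl.observe()['qvel']).max());print(ctrl.sign_off())"
```

```text
time: 12.35
eef_pos: [0.5274, -0.2439, 0.1683]
tcp_rot: [2.986, 0.976, -0.0]
force: [-0.7, 0.2, -7.8]
opening: 0.196
grasp_force: 60.1
time: 12.85
eef_pos: [0.5274, -0.2439, 0.1683]
tcp_rot: [-2.986, -0.976, 0.0]
force: [-0.2, 0.6, -7.8]
opening: 0.197
grasp_force: 60.1
t 12.85 tcp [ 0.5274 -0.2439  0.1683] F [-0.2  0.6 -7.8] open 0.197 shift [ 0.0006 -0.0007  0.0003] turn [-0.0001  0.      0.0001]
0.000732267804895921
the job is handed in; nothing more can be done
None
```

I slid the carrier clear of the riser, lifted it by the yellow mark and handed in at 12.85 s with it held still and level, bore over the pillar and lens over the lamp (about 1 mm off by my measurements), with about 3 cm of clear air.

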